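# Hang the wooden name board under the little house

### The arm

A 7-joint arm with a two-finger parallel gripper is mounted at the origin on the work surface. World frame = base frame: x ahead of the robot, y to its left, z up, the work surface at z = 0. Lengths are in m, angles in rad, forces in N, time in s.
With the tool pointing down it reaches from about 0.425 to 0.875 m from the base axis. Payload 4.7 kg.
Tool frame: the origin (TCP) lies midway between the tips of the shut fingers; the grasp point (between the pads) lies 19 mm behind it; x points along the fingers, z is the direction in which the jaws open and shut, and the axes are right-handed (so a half turn about x gives the same grasp; the last joint's range is limited). The gripper opens to 87 mm and grips with 3 to 60 N. Pads are 19 mm wide; open, the fingers measure 117 mm over their backs; the gripper's body (75 mm by 190 mm) begins 51 mm behind the grasp point.
Start: joints at [1.26, 0.321, -0.07, 1.45, 0.023, 1.371, -0.057], TCP at [0.207, -0.616, 0.223] pointing down, gripper open.
Joint ranges: [-2.86, 2.86], [-0.3, 2.09], [-1.38, 1.24], [0.06, 2.45], [-1.56, 4.7], [0.09, 2.05], [-2.69, 2.69]. Speed limits (rad/s): [2.57, 2.57, 3.14, 3.14, 3.14, 3.14, 3.14].

### API

Orientations are given as a rotation vector (axis times angle).
In Python, from bench import ctrl, vision, close_job gives the robot as it stands. The module is installed in compiled form; this text tells all that it offers.
- The arm moves only by the tool servo_tool, never from a script. Its argument "commands" is a list that holds one entry, the list of rows, each a list of 7 numbers: the turn, a rotation vector about the tool's x, y, z in degrees, then the shift along the tool's x, y, z in mm, then the finger opening in mm, from 0 to 87. In form: [[[wx, wy, wz, x, y, z, grip], ...]]. A call has 1 to 5 rows; each row is the pose to reach, as a shift and turn from the pose commanded when the call began, along the tool's axes at that moment; what a row does not reach only later rows make up. A row lasts 1/8 s, in which the tool goes at most 62.5 mm and 10.7 degrees, less where a joint would pass 70% of its speed; a pose out of reach is approached as far as the arm can. A call with a gripper value outside its range is refused whole. The fingers move at their own pace and stop on an object; "newtons" is the grip in N (left out, the last holds). Time passes only in rows, so rows that repeat a pose let the fingers close. It gives the time, the measured TCP pose, the force and the opening at its end, in the units of the state.
- ctrl.get_state(): the state, without advancing time (a new reading comes with each control period).
- vision.get_image(name): name is "scene" or "top"; returns the picture (480x640x3 uint8, red, green, blue); there is no depth.
- vision.camera_info(name): a dict with "fov_y" (degrees; the focal length in pixels is half the picture's height over the tangent of half this angle, whatever the lens; pixels are square), "cx", "cy" (the principal point, pixels), "dist" ([k1, k2, p1, p2, k3] as OpenCV has them; the pictures are not rectified), "pose" (4x4, takes a point from camera to world coordinates). Camera axes: x right, y down, z forward; pixel columns grow to the right and rows downward; lengths in m; the calibration is good to about 2 mm. A picture is of the moment at which its call begins. camera_info takes no time and is no camera call.
- close_job(): hands the job in, once; it reports no verdict.
The state is a dict: "time": time; "joint_positions": joint angles; "qd": joint speeds; "joint_torque": joint torques, N m; "position": TCP position; "tool_rot": TCP orientation; "ft_force": force on the tool from outside, world axes, zero at the start; "torque": the same for the moment, N m; "grip_width": opening from 0.0 (shut) to 1.0 (fully open).
Only numpy, scipy, OpenCV 4.12 (cv2) and the standard library are available. Lean on these libraries where they do the work, as an engineer would, in place of code of your own. Each camera call takes 0.05 s, during which the arm holds its last target. There are 200 camera calls.

### The job

Hang the wooden board that has a wire loop on its top edge from the open steel hook under the little house on the drying stand, so that it hangs freely and level by its loop below the house. Leave the similar board without a loop standing where it is.

Things in the scene. Friction and masses are not known exactly. Their poses are not given: they have to be found in the camera images.
- sign_center (a point): Centre of the board to hang: brown wood, 230 mm long (y axis), 18 thick (x), 50 high (z, up), about 0.13 kg, same end for end, white window squares on its faces, a steel wire loop on the middle of its top edge. It stands on edge on a 3 mm mat. Take it by its thickness 90 mm from the middle, at the end away from the stand, so that the gripper stays beside the house.
- loop_top (a point): Peak of the board's wire loop, on the wire's centre line, 71 mm above the board's centre and 46 above its top edge. The loop is an upright arch in the plane of the board, wire 5 mm thick, 43 mm wide inside for the lowest 22 mm, then narrowing to the peak. Axes as the board's.
- hook_seat (a point): Where the loop's peak lies when hung, in the trough of the hook under the house. z up, x from the hook's open side to the stand's post (roughly away from the robot). 6 mm bar in the x-z plane, trough from x = -20 to 20 mm; at -20 the free tip ends 11.5 mm above this point, at 20 the shank rises. The loop goes on over the tip along +x, its peak 15 to 35 mm above this point, then down.
- stand: Fixed drying stand; origin on the table, straight below the hook's seat (149.5 mm up), axes as the hook's. A 14 mm post, 302 mm tall, at x = 125 mm; foot 12 mm high, 110 wide, x = 25 to 175. From its thin arm, 290 mm up along x, swings a wooden house (about y): 56 mm wide (y), 16 thick, from 200 to 273 mm up, with the steel hook below it.
- spare_center (a point): Centre of the other board, of the same size, wood and window squares but without a wire loop, standing on edge on the same mat about 140 mm from the first. Axes as the first board's. To be left alone. A short brush lies on the mat between the two.

How it is judged:
By the outcome, as a careful person would: the job done as asked, in the order asked, and still so for the second after the job is handed in, with the robot touching nothing.
It also fails if it takes over 51 s, if anything falls off the work surface, if the arm or the gripper's body presses on something with over 40 N, if the wrist force passes 120 N, or if a joint passes its speed limit or range.

## Working session

There is one attempt and no reset: what is moved stays moved. The work goes in short steps, Python scripts to look and compute and a tool call to move; the robot and the scene stay as the last step left them, time stands still between calls to the robot, and variables do not carry over. Pictures are saved under pics/ and viewed, about 8 in all and at most 12, crops included, and the job is handed in when it is done.

Besides the shell and the picture viewer there is one more tool, called after "Request:" by a JSON object that holds its "name" and its "arguments". servo_tool: Moves the arm, as the interface text tells. Its arguments: {"type":"object","properties":{"commands":{"type":"array"},"newtons":{"type":"number"}},"required":["commands"]}

```bash
mkdir -p pics; python3 - <<'E'
from bench import ctrl, vision
import cv2, numpy as np
for n in ("scene","top"):
    cv2.imwrite(f"pics/{n}0.png",vision.get_image(n)[:,:,::-1])
    i=vision.camera_info(n); print(n,{k:(np.round(v,4).tolist() if k!='x' else v) for k,v in i.items()})
print(ctrl.get_state())
E
```

```text
scene {'fov_y': 48.1742, 'cx': 320.6497, 'cy': 247.2726, 'dist': [-0.1308, 0.0, 0.0, 0.0, 0.0], 'pose': [[-0.6232, 0.4933, -0.6069, 1.0427], [0.7821, 0.3988, -0.4789, 0.3895], [0.0057, -0.773, -0.6343, 0.5866], [0.0, 0.0, 0.0, 1.0]]}
top {'fov_y': 48.8277, 'cx': 324.7469, 'cy': 236.8768, 'dist': [-0.1522, 0.0, 0.0, 0.0, 0.0], 'pose': [[0.005, -0.993, 0.1183, 0.4497], [-0.9997, -0.002, 0.0255, -0.0036], [-0.0251, -0.1184, -0.9927, 0.8683], [0.0, 0.0, 0.0, 1.0]]}
{'time': 0.1, 'joint_positions': array([ 1.26007464,  0.3217634 , -0.07007419,  1.45160478,  0.02260766,
        1.37084166, -0.05686966]), 'qd': array([ 3.48249714e-04, -2.04049118e-03, -3.39542619e-04, -3.29869888e-03,
       -3.32615239e-05, -2.39907791e-03, -3.31364854e-04]), 'joint_torque': array([-7.08092157e-04, -4.92573130e+01, -4.06026402e-01, -3.13403141e+01,
       -6.41111727e-02,  3.94409441e-02,  5.58981264e-05]), 'position': array([ 0.20721334, -0.61552079,  0.22153541]), 'tool_rot': array([ 0.96766372,  1.34714429, -0.96604366]), 'ft_force': array([-0.06548121,  0.56831633, -0.08018482]), 'torque': array([-0.01938729,  0.00334934,  0.01707931]), 'grip_width': 0.9994165652292358}
```

View pics/scene0.png

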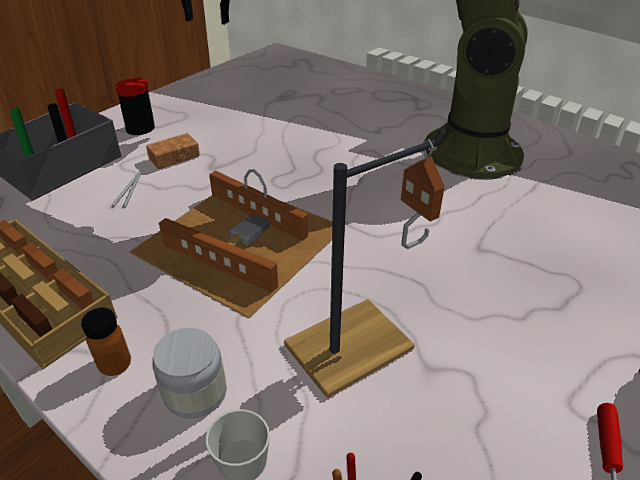

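View pics/top0.png

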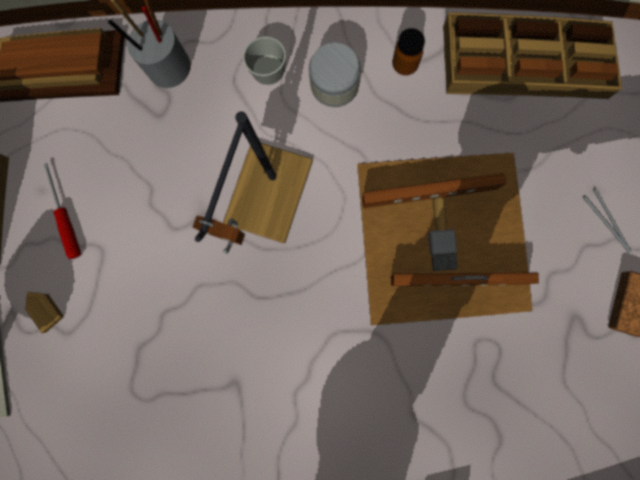

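Scene view: the looped board is the one nearer the robot, with its loop peak at about (255,170). The hook is at about (415,235) and the spare board at (215,255). In the top view the looped board spans (393,278) to (538,278), and the foot's corners are near (262,138), (312,155), (285,242) and (225,222).

```bash
cat > h.py <<'E'
from bench import ctrl, vision
import cv2, numpy as np
from scipy.spatial.transform import Rotation as R
def cam(n):
    i=vision.camera_info(n); f=240/np.tan(np.radians(i['fov_y']/2))
    return np.array([[f,0,i['cx']],[0,f,i['cy']],[0,0,1.]]),np.array(i['dist']),np.array(i['pose'])
def ray(n,p):
    K,d,T=cam(n); u=cv2.undistortPoints(np.array([[p]],float),K,d)[0,0]
    return T[:3,3],T[:3,:3]@np.array([u[0],u[1],1.])
def plane(n,p,z):
    o,d=ray(n,p); return o+d*(z-o[2])/d[2]
def tri(ps,pt):
    a,u=ray('scene',ps); b,v=ray('top',pt)
    s=np.linalg.lstsq(np.c_[u,-v],b-a,rcond=None)[0]
    P,Q=a+s[0]*u,b+s[1]*v; return (P+Q)/2,np.linalg.norm(P-Q)
def proj(n,P):
    K,d,T=cam(n); Ti=np.linalg.inv(T)
    return cv2.projectPoints(np.atleast_2d(P).astype(float),cv2.Rodrigues(Ti[:3,:3])[0],Ti[:3,3],K,d)[0][:,0]
def totool(P):  # world delta -> tool axes mm
    s=ctrl.get_state(); return R.from_rotvec(s['tool_rot']).inv().apply(P)*1000
E
python3 - <<'E'
from h import *
s=cv2.imread('pics/scene0.png'); t=cv2.imread('pics/top0.png')
def crop(i,x,y,w,h,k): return cv2.resize(i[y:y+h,x:x+w],None,fx=k,fy=k,interpolation=cv2.INTER_CUBIC)
a=crop(s,200,160,120,90,3.3334); b=crop(s,380,150,80,120,2.5); b=cv2.copyMakeBorder(b,0,0,0,0,0)
out=np.zeros((600,800,3),np.uint8)
out[:300,:400]=a[:300,:400]; out[:300,400:600]=b
out[300:,:400]=crop(t,180,180,80,60,5)[:300,:400] if 0 else crop(t,185,195,80,60,5)
out[300:,400:]=crop(t,385,250,160,60,2.5).repeat(2,0)[:300]
cv2.imwrite('pics/c1.png',out)
hsv=cv2.cvtColor(t,cv2.COLOR_BGR2HSV)
print('board',hsv[280,430],'mat',hsv[300,430],'foot',hsv[200,270],'table',hsv[260,330])
E
```

```text
board [ 13 198  63] mat [ 17 155  66] foot [ 19 151 132] table [  2  20 162]
```

View pics/c1.png

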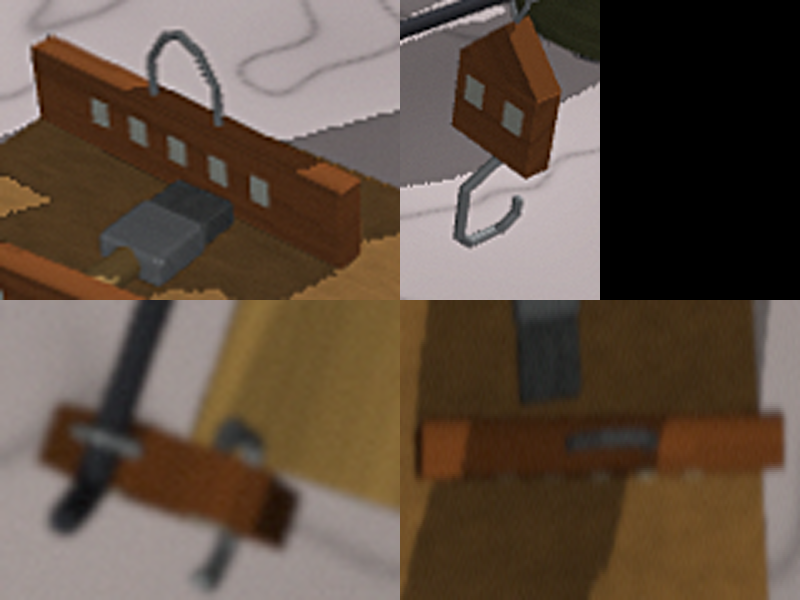

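```bash
python3 - <<'E'
from h import *
np.set_printoptions(precision=4,suppress=True)
t=cv2.imread('pics/top0.png'); hsv=cv2.cvtColor(t,cv2.COLOR_BGR2HSV)
# looped board rect on z=.053
m=cv2.inRange(hsv,(8,175,40),(15,255,255)); m[:260]=0; m[300:]=0; m[:,:380]=0; m[:,550:]=0
ys,xs=np.nonzero(m)
for c in (400,410,500,520,530,): print(c,ys[xs==c].min(),ys[xs==c].max(),end=' | ')
print(xs.min(),xs.max())
L=plane('top',(392.7,279),.053);Rr=plane('top',(538,278),.053); print('ends',L,Rr,np.linalg.norm(L-Rr),'mid',(L+Rr)/2)
print('scene corners top', plane('scene',(214.4,171.1),.053),plane('scene',(308,214),.053))
# loop
print('loop scene z.099',plane('scene',(252.5,169.5),.099),'top',plane('top',(505-0*1+0,278),.099))
P=np.array([(L+Rr)/2]); 
# foot
f=cv2.inRange(hsv,(16,100,80),(24,255,255)); f[:120]=0; f[260:]=0; f[:,:210]=0; f[:,330:]=0
f=cv2.morphologyEx(f,cv2.MORPH_OPEN,np.ones((3,3)))
c=max(cv2.findContours(f,0,1)[0],key=cv2.contourArea); a=cv2.approxPolyDP(c,5,True)[:,0]
for p in a: print('foot',p,plane('top',p,.012))
for nm,s,tt in(('tip',(427.2,229.2),(226,251)),('shank',(408,225),(233,222))): print(nm,tri(s,tt))
E
```

```text
400 273 285 | 410 273 286 | 500 272 282 | 520 273 284 | 530 274 282 | 390 536
ends [ 0.4817 -0.0876  0.053 ] [ 0.4827 -0.3169  0.053 ] 0.22930175983362475 mid [ 0.4822 -0.2022  0.053 ]
scene corners top [ 0.4805 -0.3139  0.053 ] [ 0.4762 -0.0855  0.053 ]
loop scene z.099 [ 0.4836 -0.2047  0.099 ] top [ 0.4811 -0.2488  0.099 ]
foot [249 149] [0.7004 0.1467 0.012 ]
foot [224 223] [0.5745 0.1852 0.012 ]
foot [233 218] [0.5828 0.1704 0.012 ]
foot [238 228] [0.5661 0.1616 0.012 ]
foot [284 241] [0.5448 0.085  0.012 ]
foot [311 159] [0.6824 0.042  0.012 ]
foot [281 150] [0.6982 0.0925 0.012 ]
foot [270 180] [0.6467 0.11   0.012 ]
tip (array([0.5142, 0.1505, 0.1569]), np.float64(0.0023497827116606713))
shank (array([0.5502, 0.1384, 0.1793]), np.float64(0.004832415527577489))
```

The two measurements agree. The seat is at about (0.535, 0.145) with the stand yawed about -17°. The board is at about (0.482, -0.202) with yaw near 0. Next I'll work out the move to the grasp.

```bash
cat >> h.py <<'E'
def goal(P,yaw):
    """shift (mm) and turn (deg) in tool axes; tool x down, jaw z along world x turned by yaw(deg) (or its opposite)"""
    s=ctrl.get_state(); C=R.from_rotvec(s['tool_rot']); best=None
    for k in(0,180):
        a=np.radians(yaw+k); z=np.array([np.cos(a),np.sin(a),0]); x=np.array([0,0,-1.])
        G=R.from_matrix(np.c_[x,np.cross(z,x),z]); rv=np.degrees((C.inv()*G).as_rotvec())
        if best is None or np.linalg.norm(rv)<np.linalg.norm(best): best=rv
    print('shift',np.round(totool(np.array(P)-s['position']),1),'turn',np.round(best,1),'pos',np.round(s['position'],4),'t',s['time'],'g',round(s['grip_width'],3),'f',np.round(s['ft_force'],1),'q',np.round(s['joint_positions'],2))
E
python3 - <<'E'
from h import *
s=ctrl.get_state(); print(R.from_rotvec(s['tool_rot']).as_matrix().round(3))
goal([.482,-.292,.15],0)
E
```

```text
[[-0.001  0.948  0.319]
 [ 0.002  0.319 -0.948]
 [-1.    -0.    -0.002]]
shift [  71.9  363.7 -218.8] turn [-71.4  -0.1  -0.1] pos [ 0.2072 -0.6155  0.2215] t 0.1 g 0.999 f [-0.1  0.6 -0.1] q [ 1.26  0.32 -0.07  1.45  0.02  1.37 -0.06]
```

Request:
{"name": "servo_tool", "arguments": {"commands": [[[-10,0,0,9,52,-31,87],[-20,0,0,18,104,-62,87],[-30,0,0,27,156,-94,87],[-40,0,0,36,208,-125,87],[-50,0,0,45,260,-156,87]]], "newtons": 50}}

```text
time: 0.72
position: [0.4048, -0.3835, 0.177]
tool_rot: [0.288, 1.552, -0.289]
ft_force: [0.4, -0.0, 0.5]
grip_width: 0.999
```

```bash
python3 - <<'E'
from h import *
goal([.482,-.292,.08],0)
E
```

```text
shift [ 97.  113.1  39.2] turn [-21.1  -0.    0. ] pos [ 0.4048 -0.3835  0.177 ] t 0.725 g 0.999 f [ 0.4 -0.   0.5] q [ 1.02  0.17 -0.35  1.74  0.06  1.25  0.29]
```

Request:
{"name": "servo_tool", "arguments": {"commands": [[[-10,0,0,32,38,13,87],[-20,0,0,64,76,26,87],[-21,0,0,90,113,39,87],[-21,0,0,97,113,39,87],[-21,0,0,97,113,39,87]]]}}

```text
time: 1.35
position: [0.4806, -0.2946, 0.0798]
tool_rot: [0.006, 1.573, -0.005]
ft_force: [-1.0, -1.3, 0.2]
grip_width: 0.996
```

```bash
python3 - <<'E'
from h import *
goal([.482,-.292,.012],0)
t=vision.get_image('top')[:,:,::-1]; s=vision.get_image('scene')[:,:,::-1]
o=np.vstack([cv2.resize(s[120:270,140:340],(800,600))[:300*2:2][:300],cv2.resize(t[220:320,380:580],(800,400))[:300]])
o=np.hstack([cv2.resize(s[130:270,170:340],(400,330)),cv2.resize(t[210:350,400:570],(400,330))])
cv2.imwrite('pics/g1.png',o)
E
```

```text
shift [67.8  2.6  1.5] turn [-0.4 -0.1 -0. ] pos [ 0.4806 -0.2946  0.0798] t 1.35 g 0.996 f [-1.  -1.3  0.2] q [ 0.89  0.29 -0.45  1.82  0.14  1.07  0.39]
```

View pics/g1.png

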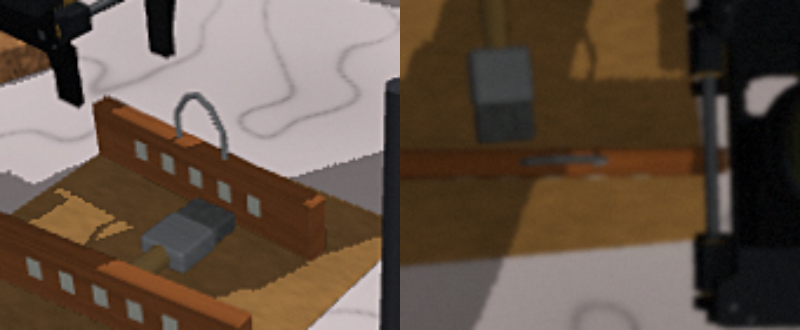

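The jaws straddle the board's far end, with the tips at crop (70,100) and (160,50) either side of the board end at (105,100). I'll descend and close.

Request:
{"name": "servo_tool", "arguments": {"commands": [[[0,0,0,25,2,1,87],[0,0,0,50,2,1,87],[0,0,0,67,2,1,87],[0,0,0,67,2,1,87],[0,0,0,67,2,1,60]]]}}

```text
time: 2.08
position: [0.4832, -0.293, 0.0146]
tool_rot: [0.005, 1.569, -0.007]
ft_force: [-0.3, -0.4, 0.3]
grip_width: 0.948
```

Request:
{"name": "servo_tool", "arguments": {"commands": [[[0,0,0,0,0,0,30],[0,0,0,0,0,0,10],[0,0,0,0,0,0,5],[0,0,0,0,0,0,5],[0,0,0,0,0,0,5]]]}}

```text
time: 2.7
position: [0.4825, -0.2922, 0.0135]
tool_rot: [0.005, 1.571, -0.005]
ft_force: [0.3, 0.5, 0.1]
grip_width: 0.401
```

Request:
{"name": "servo_tool", "arguments": {"commands": [[[0,0,0,0,0,0,5],[0,0,0,0,0,0,5],[0,0,0,0,0,0,5],[0,0,0,0,0,0,5],[0,0,0,0,0,0,5]]]}}

```text
time: 3.32
position: [0.4826, -0.2923, 0.0135]
tool_rot: [0.005, 1.571, -0.005]
ft_force: [-0.3, -0.6, 0.2]
grip_width: 0.208
```

Request:
{"name": "servo_tool", "arguments": {"commands": [[[0,0,0,-15,0,0,5],[0,0,0,-40,0,0,5],[0,0,0,-80,0,0,5],[0,0,0,-120,0,0,5],[0,0,0,-120,0,0,5]]]}}

```text
time: 3.95
position: [0.4851, -0.2935, 0.1383]
tool_rot: [0.002, 1.564, -0.009]
ft_force: [0.5, -0.1, -2.3]
grip_width: 0.201
```

```bash
python3 - <<'E'
from h import *
goal([.43,.083,.15],-17.3)
t=vision.get_image('top')[:,:,::-1]; s=vision.get_image('scene')[:,:,::-1]
o=np.hstack([cv2.resize(s[70:270,150:400],(400,320)),cv2.resize(t[210:350,400-40:570-35],(400,320))])
cv2.imwrite('pics/g2.png',o)
E
```

```text
shift [-13.9 376.  -57.5] turn [16.9  0.4  0.2] pos [ 0.4851 -0.2935  0.1383] t 3.95 g 0.201 f [ 0.5 -0.1 -2.3] q [ 0.9   0.23 -0.46  1.76  0.11  1.17  0.4 ]
```

View pics/g2.png

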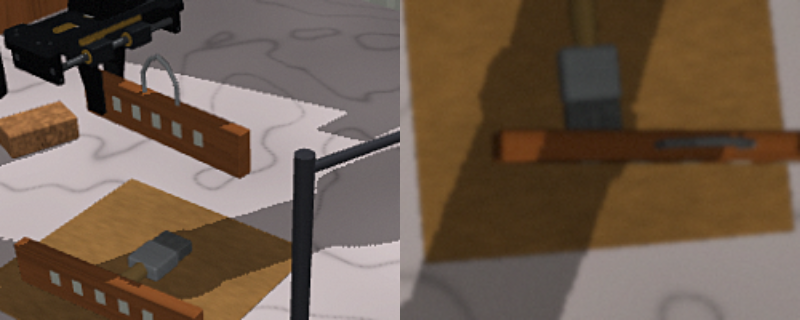

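The board is held and looks level. The loop peak is at about scene (248,104) and top (493,272), and the spare and brush are undisturbed. I'll check the loop's offset from the TCP.

```bash
python3 - <<'E'
from h import *
P,e=tri((248.1,104),(493.4,272)); s=ctrl.get_state()
C=R.from_rotvec(s['tool_rot'])
print(P,e,'tool axes',C.inv().apply(P-s['position']), 'nominal peak px',proj('scene',s['position']+[0,.09,.0855]),proj('top',s['position']+[0,.09,.0855]))
pk=s['position']+[0,.09,.0855]
for y in(-.115,.115): print(proj('scene',pk+[0.009,y,-.046]),proj('scene',pk+[-.009,y,-.046]))
goal([.441,.08,.13],-17.3)
E
```

```text
[ 0.48525803 -0.19684833  0.22413692] 0.005883626707959232 tool axes [-0.09006755  0.09540265  0.00213815] nominal peak px [[248.88471392 105.53801642]] [[498.57398525 272.88021141]]
[[200.95142497 114.59071094]] [[208.56018773 111.10296186]]
[[300.07711102 154.67276512]] [[307.52588978 150.22855769]]
shift [  3.8 372.  -44. ] turn [16.9  0.   0. ] pos [ 0.4825 -0.2923  0.1342] t 4.05 g 0.205 f [-0.5  0.3 -1.5] q [ 0.9   0.23 -0.46  1.77  0.11  1.17  0.4 ]
```

Request:
{"name": "servo_tool", "arguments": {"commands": [[[2,0,0,0,30,-4,5],[5,0,0,0,75,-9,5],[8,0,0,0,120,-14,5],[11,0,0,0,165,-20,5],[14,0,0,0,210,-25,5]]]}}

```text
time: 4.68
position: [0.4573, -0.0805, 0.1321]
tool_rot: [0.199, 1.565, -0.198]
ft_force: [0.7, -0.2, 0.0]
grip_width: 0.208
```

```bash
python3 - <<'E'
from h import *
goal([.441,.08,.105],-17.3)
E
```

```text
shift [ 27.3 151.3 -55.9] turn [ 2.8 -0.2  0. ] pos [ 0.4573 -0.0805  0.1321] t 4.675 g 0.208 f [ 0.7 -0.2  0. ] q [ 0.72  0.02 -0.6   1.99  0.01  1.14 -0.14]
```

Request:
{"name": "servo_tool", "arguments": {"commands": [[[1,0,0,8,45,-17,5],[2,0,0,16,90,-33,5],[3,0,0,23,130,-48,5],[3,0,0,26,150,-55,5],[3,0,0,26,150,-55,5]]]}}

```text
time: 5.3
position: [0.4414, 0.0783, 0.1063]
tool_rot: [0.235, 1.561, -0.236]
ft_force: [0.1, 0.1, -0.9]
grip_width: 0.2
```

Request:
{"name": "servo_tool", "arguments": {"commands": [[[0,0,0,0,0,0,5],[0,0,0,0,0,0,5],[0,0,0,0,0,0,5]]]}}

```text
time: 5.68
position: [0.4431, 0.0762, 0.1075]
tool_rot: [0.239, 1.558, -0.239]
ft_force: [-0.3, 0.2, -0.8]
grip_width: 0.204
```

```bash
python3 - <<'E'
from h import *
goal([.441,.08,.09],-17.3)
t=vision.get_image('top')[:,:,::-1]; s=vision.get_image('scene')[:,:,::-1]
cv2.imwrite('pics/sh.png',s);cv2.imwrite('pics/th.png',t)
o=np.hstack([cv2.resize(s[140:320,340:500],(400,450),interpolation=2),cv2.resize(t[190:325,170:290],(400,450),interpolation=2)])
cv2.imwrite('pics/g3.png',o)
E
```

```text
shift [17.5  3.  -3.2] turn [-0.2 -0.   0. ] pos [0.4431 0.0762 0.1075] t 5.675 g 0.204 f [-0.3  0.2 -0.8] q [ 0.55  0.02 -0.77  2.04  0.02  1.08 -0.54]
```

View pics/g3.png

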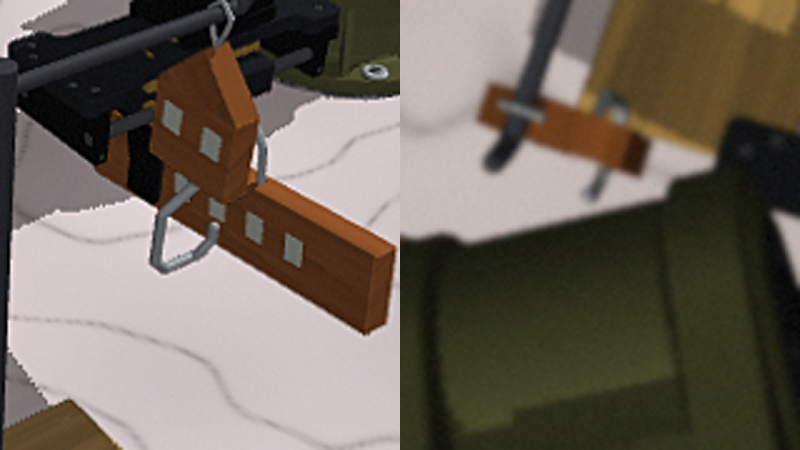

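View pics/sh.png

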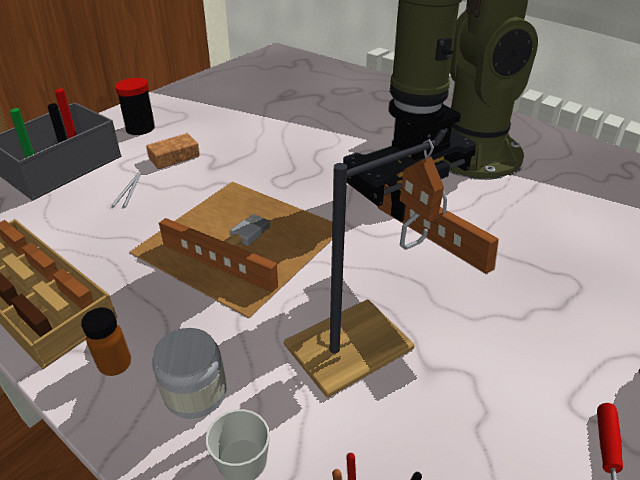

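View pics/th.png

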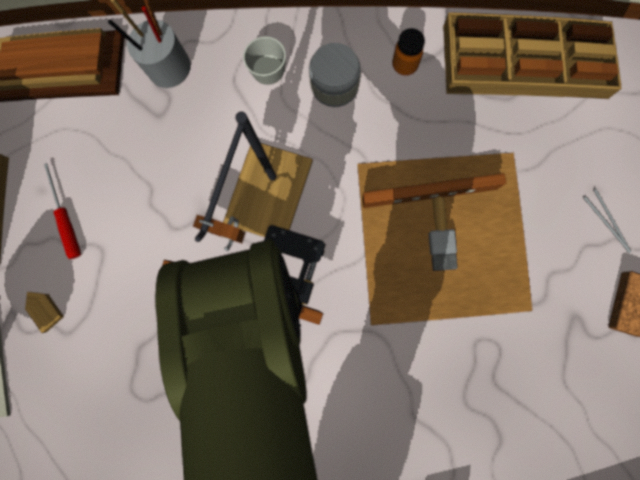

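```bash
python3 - <<'E'
from h import *
s=ctrl.get_state()['position']
for z in (.2,.25,.3,.32,.34,.36,.4,.45): print(z,proj('scene',[s[0],s[1],z]).round(),proj('top',[s[0],s[1],z]).round())
# nominal peak via tool pose vs image; seat and approach target
C=R.from_rotvec(ctrl.get_state()['tool_rot'])
pk=s+C.apply([-.0855,.09,0]); print('peak',pk,proj('scene',pk))
a=np.radians(-17.3); ex=np.array([np.cos(a),np.sin(a),0]); ey=np.array([-np.sin(a),np.cos(a),0]); S=np.array([.535,.145,.1495])
print('local peak-seat', (pk-S)@ex,(pk-S)@ey,pk[2]-S[2])
for x,y,z in((-20,0,11.5),(-20,0,0),(20,0,0),(20,0,25)): print(x,z,proj('scene',S+ex*x/1e3+[0,0,z/1e3]),proj('top',S+ex*x/1e3+[0,0,z/1e3]))
for y in(.115,-.115): print('board end top',proj('scene',pk+ey*y+[0,0,-.046]))
E
```

```text
0.2 [[410. 162.]] [[275. 305.]]
0.25 [[413. 130.]] [[270. 305.]]
0.3 [[417.  96.]] [[264. 305.]]
0.32 [[419.  82.]] [[261. 306.]]
0.34 [[421.  67.]] [[258. 306.]]
0.36 [[422.  51.]] [[255. 306.]]
0.4 [[426.  20.]] [[248. 307.]]
0.45 [[430. -23.]] [[237. 307.]]
peak [0.47007558 0.16229155 0.19304745] [[453.94070845 195.38439582]]
local peak-seat -0.06712936641491582 -0.0027976000810229604 0.043547452562642086
-20 11.5 [[426.35371619 227.53084227]] [[224.29932885 249.85717283]]
-20 0 [[425.24234668 234.405899  ]] [[226.07135629 250.6421041 ]]
20 0 [[402.55718449 244.93161025]] [[235.26475468 223.23178169]]
20 25 [[404.56173215 229.62254192]] [[231.68259656 220.54774786]]
board end top [[512.90542442 269.05577498]]
board end top [[394.78693598 185.13408837]]
```

```bash
python3 - <<'E'
from h import *
t=cv2.imread('pics/th.png'); hsv=cv2.cvtColor(t,cv2.COLOR_BGR2HSV)
m=cv2.inRange(hsv,(5,140,40),(16,255,255)); 
for x0,x1,y0,y1 in((155,180,250,280),(295,330,300,330)):
    ys,xs=np.nonzero(m[y0:y1,x0:x1]); print(xs.min()+x0,xs.max()+x0,ys.min()+y0,ys.max()+y0, np.c_[xs+x0,ys+y0][xs==(xs.max() if x0>200 else xs.min())].tolist())
for z in(.14,.147,.16,.18): print(z,plane('scene',(491,244),z),plane('top',(163,262),z),plane('top',(322,317),z))
print(tri((498,238),(163,261)))
E
```

```text
164 169 261 264 [[164, 261], [164, 262], [164, 263], [164, 264]]
298 321 307 323 [[321, 313], [321, 314], [321, 315]]
0.14 [0.46620167 0.22595952 0.14      ] [0.50024936 0.24338682 0.14      ] [0.42605213 0.01834541 0.14      ]
0.147 [0.47523852 0.22852228 0.147     ] [0.49976313 0.24101295 0.147     ] [0.42627905 0.01813452 0.147     ]
0.16 [0.49202125 0.2332817  0.16      ] [0.49886014 0.23660434 0.16      ] [0.42670047 0.01774288 0.16      ]
0.18 [0.51784082 0.24060389 0.18      ] [0.49747091 0.22982186 0.18      ] [0.42734881 0.01714034 0.18      ]
(array([0.49717751, 0.23657837, 0.17416789]), np.float64(0.009929660571041882))
```

The board sits about 35 mm further in toward the gripper than intended. Its front end must have brushed the hook tip on the way past. I'll measure its tilt, set it down on the bare table here, and regrasp.

```bash
python3 - <<'E'
from h import *
A=plane('top',(163,262),.16);B=plane('top',(322,317),.13)
a=np.radians(-17.1); ex=np.array([np.cos(a),np.sin(a),0]); ey=np.array([-np.sin(a),np.cos(a),0])
s=ctrl.get_state()['position']
print('ends rel TCP ex,ey',[(round((p-s)@ex*1e3,1),round((p-s)@ey*1e3,1)) for p in(A,B)])
f=s+.009*ex
for p in((412,213.2),(426,224),(441.6,231.2),(457.2,239.2),(484.8,248),(484.8,272.8)):
    o,d=ray('scene',p); P=o+d*((f-o)@ex)/(d@ex); print(p,round((P-s)@ey*1e3,1),round(P[2],4))
E
```

```text
ends rel TCP ex,ey [(np.float64(6.2), np.float64(169.5)), (np.float64(0.4), np.float64(-60.3))]
(412, 213.2) 26.6 0.1292
(426, 224) 56.8 0.1283
(441.6, 231.2) 87.3 0.1349
(457.2, 239.2) 116.4 0.1399
(484.8, 248) 162.3 0.1558
(484.8, 272.8) 171.8 0.1201
```

Request:
{"name": "servo_tool", "arguments": {"commands": [[[0,0,0,0,-25,8,5],[0,0,0,15,-50,15,5],[0,0,0,40,-50,15,5],[0,0,0,70,-50,15,5],[0,0,0,70,-50,15,5]]]}}

```text
time: 6.4
position: [0.4403, 0.0246, 0.0359]
tool_rot: [0.238, 1.563, -0.238]
ft_force: [-0.7, 0.0, -0.2]
grip_width: 0.203
```

Request:
{"name": "servo_tool", "arguments": {"commands": [[[0,0,-4,0,0,0,5],[0,0,-8,0,0,0,5],[0,0,-8,0,0,0,5],[0,0,-8,0,0,0,5]]]}}

```text
time: 6.9
position: [0.4427, 0.0244, 0.0381]
tool_rot: [0.13, 1.575, -0.347]
ft_force: [0.1, -0.1, -1.2]
grip_width: 0.204
```

```bash
python3 - <<'E'
from h import *
s=ctrl.get_state(); print(s['position'],R.from_rotvec(s['tool_rot']).as_matrix().round(3),s['ft_force'],s['grip_width'])
t=vision.get_image('top')[:,:,::-1]; s=vision.get_image('scene')[:,:,::-1]
cv2.imwrite('pics/s4.png',s);cv2.imwrite('pics/t4.png',t)
o=np.hstack([cv2.resize(s[150:330,320:500],(450,450),interpolation=2),cv2.resize(t[210:350,150:290+50],(350,258),interpolation=2).copy() if 0 else cv2.resize(t[230:350,160:340],(340,450),interpolation=2)])
cv2.imwrite('pics/g4.png',o)
E
```

```text
[0.442708   0.02443368 0.03814766] [[-0.041  0.296  0.954]
 [-0.132  0.945 -0.299]
 [-0.99  -0.138  0.001]] [ 0.13581477 -0.12852216 -1.17133076] 0.20361505205918945
```

View pics/g4.png

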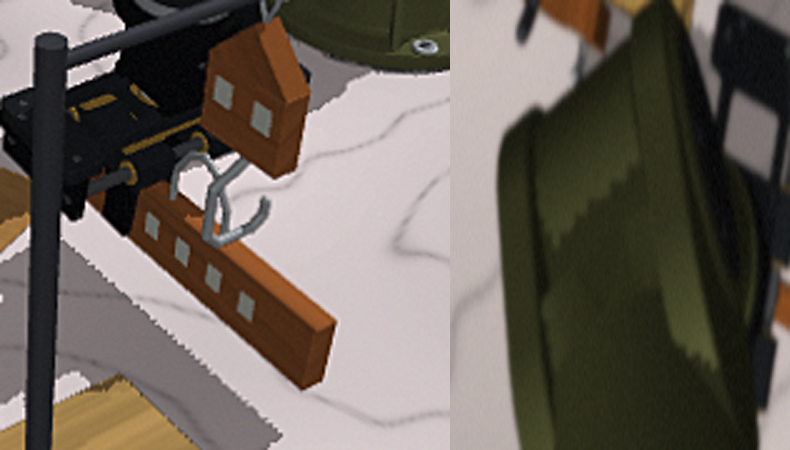

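```bash
python3 - <<'E'
from h import *
st=ctrl.get_state(); s=st['position']; ex=R.from_rotvec(st['tool_rot']).as_matrix()[:,2]; ex[2]=0
ey=np.array([-ex[1],ex[0],0]); f=s+.009*ex
for p in((380.8,240),(392.4,250),(405.6,261.6),(418,272.4),(441.2,305.2),(441.6,288)):
    o,d=ray('scene',p); P=o+d*((f-o)@ex)/(d@ex); print(p,round((P-s)@ey*1e3,1),round(P[2],4))
E
```

```text
(380.8, 240) 32.0 0.0559
(392.4, 250) 60.8 0.0551
(405.6, 261.6) 92.4 0.0539
(418, 272.4) 120.7 0.0531
(441.2, 305.2) 175.7 0.0299
(441.6, 288) 170.0 0.06
```

Request:
{"name": "servo_tool", "arguments": {"commands": [[[0,0,2,8,1,0,5],[0,0,2,16,2,0,5],[0,0,2,22,3,0,5],[0,0,2,24,3,0,5],[0,0,2,25,3,0,5]]]}}

```text
time: 7.62
position: [0.4422, 0.0244, 0.0122]
tool_rot: [0.156, 1.572, -0.32]
ft_force: [-0.4, -0.2, -1.8]
grip_width: 0.203
```

Request:
{"name": "servo_tool", "arguments": {"commands": [[[0,0,0,2,0,0,5],[0,0,0,3,0,0,5],[0,0,0,3,0,0,5]]]}}

```text
time: 8.0
position: [0.4426, 0.0243, 0.0104]
tool_rot: [0.156, 1.571, -0.321]
ft_force: [-1.1, 1.8, 7.6]
grip_width: 0.207
```

Request:
{"name": "servo_tool", "arguments": {"commands": [[[0,0,0,0,0,0,30],[0,0,0,0,0,0,50],[0,0,0,0,0,0,70],[0,0,0,0,0,0,87],[0,0,0,0,0,0,87]]]}}

```text
time: 8.62
position: [0.4421, 0.0239, 0.0093]
tool_rot: [0.157, 1.572, -0.32]
ft_force: [0.1, -0.6, 0.6]
grip_width: 0.691
```

Request:
{"name": "servo_tool", "arguments": {"commands": [[[0,0,0,-5,0,0,87],[0,0,0,-20,0,0,87],[0,0,0,-50,0,0,87],[0,0,6,-80,0,0,87],[0,0,6,-80,0,0,87]]]}}

```text
time: 9.25
position: [0.4468, 0.0303, 0.092]
tool_rot: [0.24, 1.551, -0.242]
ft_force: [0.1, 0.3, -1.1]
grip_width: 1.0
```

```bash
python3 - <<'E'
from h import *
goal([.442,.024,.09],-17.3)
t=vision.get_image('top')[:,:,::-1]; s=vision.get_image('scene')[:,:,::-1]
o=np.hstack([cv2.resize(s[170:350,320:480],(400,450),interpolation=2),cv2.resize(t[190:370,160:360],(400,450),interpolation=2)])
cv2.imwrite('pics/g5.png',o)
E
```

```text
shift [ 2.  -7.5 -2.6] turn [-0.3  0.4  0. ] pos [0.4468 0.0303 0.092 ] t 9.25 g 1.0 f [ 0.1  0.3 -1.1] q [ 0.61  0.03 -0.74  2.07  0.03  1.04 -0.45]
```

View pics/g5.png

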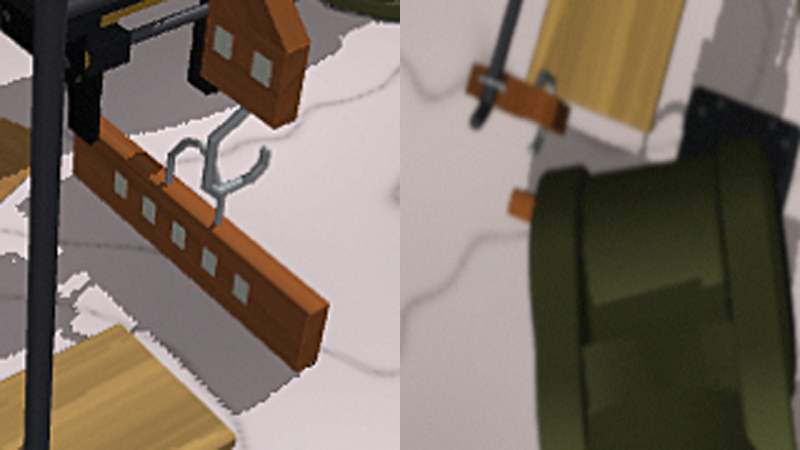

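```bash
python3 - <<'E'
from h import *
W=np.array([plane('scene',p,.025) for p in((368,243.6),(379.2,253.6),(391.2,264),(403.2,274.8),(416.4,285.6))])
d=W[4]-W[0]; yaw=np.degrees(np.arctan2(-d[0],d[1])); ey=d/np.linalg.norm(d); ex=np.array([ey[1],-ey[0],0])
c=W.mean(0)-.009*ex; print(W.round(4),np.linalg.norm(d)/4,'yaw',yaw,'centre',c)
E1=plane('top',(160+(510-400)/2.0,190+203/2.5),.05);print('top end',E1,'pred',c+ey*.115)
g=c-.09*ey; print('grasp',g)
goal([g[0],g[1],.085],yaw)
E
```

```text
[[0.4483 0.0208 0.025 ]
 [0.4582 0.0498 0.025 ]
 [0.4676 0.0791 0.025 ]
 [0.4775 0.1077 0.025 ]
 [0.4857 0.1366 0.025 ]] 0.030416232501356257 yaw -17.89657051560939 centre [0.45890555 0.08158682 0.025     ]
top end [0.49265475 0.18917481 0.05      ] pred [0.49424501 0.19102229 0.025     ]
grasp [ 0.43124858 -0.00405833  0.025     ]
shift [  4.6 -37.9  -2.3] turn [0.5 0.1 0.1] pos [0.4448 0.0314 0.0895] t 9.35 g 1.001 f [-0.3 -0.2 -0.1] q [ 0.6   0.03 -0.74  2.07  0.03  1.04 -0.45]
```

Request:
{"name": "servo_tool", "arguments": {"commands": [[[0,0,0,5,-20,-1,87],[0,0,0,5,-38,-2,87],[0,0,0,35,-38,-2,87],[0,0,0,65,-38,-2,87],[0,0,0,79,-38,-2,87]]], "newtons": 60}}

```text
time: 9.98
position: [0.4294, -0.0028, 0.0078]
tool_rot: [0.237, 1.562, -0.237]
ft_force: [1.1, 0.4, -0.1]
grip_width: 1.004
```

Request:
{"name": "servo_tool", "arguments": {"commands": [[[0,0,0,0,0,0,87],[0,0,0,0,0,0,50],[0,0,0,0,0,0,20],[0,0,0,0,0,0,5],[0,0,0,0,0,0,5]]]}}

```text
time: 10.6
position: [0.4316, -0.004, 0.0103]
tool_rot: [0.238, 1.557, -0.239]
ft_force: [0.1, 0.9, 0.5]
grip_width: 0.631
```

Request:
{"name": "servo_tool", "arguments": {"commands": [[[0,0,0,0,0,0,5],[0,0,0,0,0,0,5],[0,0,0,0,0,0,5],[0,0,0,0,0,0,5],[0,0,0,0,0,0,5]]]}}

```text
time: 11.22
position: [0.4314, -0.0038, 0.0099]
tool_rot: [0.238, 1.557, -0.238]
ft_force: [0.6, -0.7, 0.0]
grip_width: 0.201
```

```bash
python3 - <<'E'
from h import *
goal([.441,.08,.09],-17.3)
st=ctrl.get_state(); C=R.from_rotvec(st['tool_rot'])
pk=np.array([.4589,.0816,.096]); print('tool peak',C.inv().apply(pk-st['position'])*1e3, C.as_matrix().round(3))
E
```

```text
shift [-80.1  82.9 -15.9] turn [-0.1  0.   0. ] pos [ 0.4314 -0.0038  0.0099] t 11.225 g 0.201 f [ 0.6 -0.7  0. ] q [ 0.62  0.14 -0.7   2.17  0.12  0.86 -0.45]
tool peak [-86.05956012  89.73589628   0.6818781 ] [[ 0.     0.299  0.954]
 [-0.     0.954 -0.299]
 [-1.    -0.     0.   ]]
```

Request:
{"name": "servo_tool", "arguments": {"commands": [[[0,0,0,-12,0,0,5],[0,0,0,-30,0,0,5],[0,0,0,-50,0,0,5],[0,0,0,-70,0,0,5],[0,0,0,-79,0,0,5]]]}}

```text
time: 11.85
position: [0.4321, -0.0038, 0.0905]
tool_rot: [0.238, 1.555, -0.239]
ft_force: [0.1, 0.2, -1.0]
grip_width: 0.203
```

Request:
{"name": "servo_tool", "arguments": {"commands": [[[0,0,0,0,10,0,5],[0,0,0,0,30,0,5],[0,0,0,0,50,0,5],[0,0,0,0,70,0,5],[0,0,0,0,83,0,5]]]}}

```text
time: 12.48
position: [0.4557, 0.0771, 0.0882]
tool_rot: [0.237, 1.559, -0.237]
ft_force: [0.3, -0.7, -1.0]
grip_width: 0.2
```

Request:
{"name": "servo_tool", "arguments": {"commands": [[[0,0,0,0,0,0,5],[0,0,0,0,0,0,5],[0,0,0,0,0,0,5],[0,0,0,0,0,0,5]]]}}

```text
time: 12.98
position: [0.4561, 0.0748, 0.089]
tool_rot: [0.239, 1.557, -0.239]
ft_force: [0.5, -0.2, -0.9]
grip_width: 0.2
```

```bash
cat > look.py <<'E'
from h import *
import sys
st=ctrl.get_state(); C=R.from_rotvec(st['tool_rot']); s=st['position']
a=np.radians(-17.3); ex=np.array([np.cos(a),np.sin(a),0]); ey=np.array([-np.sin(a),np.cos(a),0]); S=np.array([.535,.145,.1495])
pk=s+C.apply([-.086,.0897,.0007]); d=pk-S
print('peak-seat local mm',(d@ex*1e3).round(1),(d@ey*1e3).round(1),(d[2]*1e3).round(1),'f',st['ft_force'].round(1),'g',st['grip_width'],C.as_matrix().round(3).tolist())
print('pred peak',proj('scene',pk).round(1),'end top near',proj('scene',pk+C.apply([.046,.115,.009])).round(1),'window centres',proj('scene',np.array([pk+C.apply([.071,y,.009]) for y in(-.06,-.03,0,.03,.06)])).round(1).tolist())
im=vision.get_image('scene')[:,:,::-1]; t=vision.get_image('top')[:,:,::-1]
o=np.hstack([cv2.resize(im[140:300,360:520],(600,600),interpolation=2),cv2.resize(t[190:290,170:270],(200,200),interpolation=2).repeat(3,0)]) 
cv2.imwrite(f'pics/{sys.argv[1]}.png',o)
E
python3 look.py k1
```

```text
peak-seat local mm -53.5 -0.7 25.4 f [ 0.5 -0.2 -0.9] g 0.20009330325259514 [[0.0, 0.3, 0.954], [-0.0, 0.954, -0.3], [-1.0, -0.0, 0.0]]
pred peak [[445.7 210.5]] end top near [[498.9 287.6]] window centres [[405.5, 231.9], [419.2, 242.6], [433.5, 253.7], [448.4, 265.4], [464.1, 277.7]]
```

View pics/k1.png

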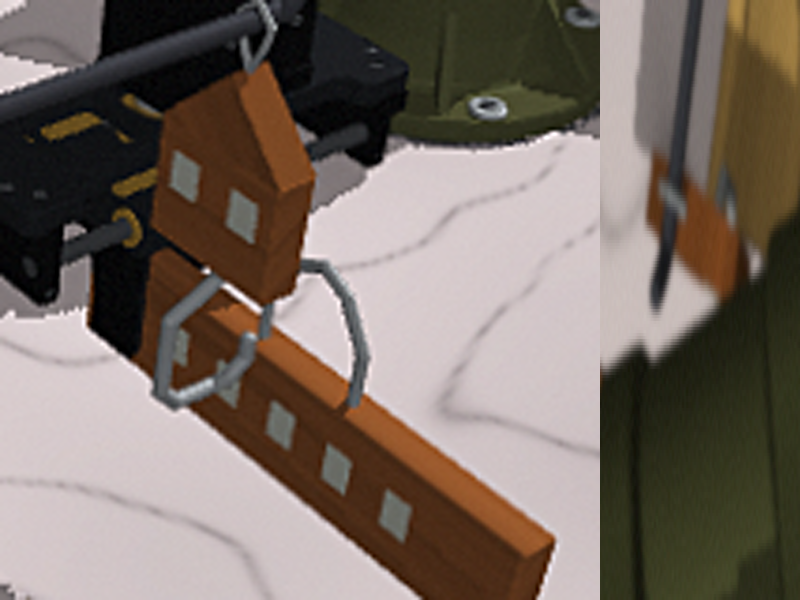

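The loop peak is at about (445,210), as predicted at (445.7,210.5). The windows also match, so the board is level and correctly offset. The hook tip is at (427,231). I'll advance over the tip.

Request:
{"name": "servo_tool", "arguments": {"commands": [[[0,0,0,0,1,8,5],[0,0,0,0,1,18,5],[0,0,0,0,1,28,5],[0,0,0,0,1,36,5],[0,0,0,0,1,42,5]]]}}

```text
time: 13.7
position: [0.4971, 0.0637, 0.0888]
tool_rot: [0.239, 1.558, -0.238]
ft_force: [-0.3, -0.5, -0.9]
grip_width: 0.204
```

Request:
{"name": "servo_tool", "arguments": {"commands": [[[0,0,0,0,0,6,5],[0,0,0,0,0,12,5],[0,0,0,0,0,12,5],[0,0,0,0,0,12,5]]]}}

```text
time: 14.2
position: [0.5078, 0.0604, 0.0889]
tool_rot: [0.238, 1.558, -0.238]
ft_force: [0.0, -0.3, -1.6]
grip_width: 0.202
```

```bash
python3 look.py k2; python3 - <<'E'
from h import *
im=cv2.imread('pics/k2.png')[:,:600]
m=cv2.inRange(cv2.cvtColor(im,cv2.COLOR_BGR2HSV),(0,0,60),(180,60,140))
S=np.array([.535,.145,.1495]);a=np.radians(-17.3); ex=np.array([np.cos(a),np.sin(a),0])
print('hook tip, corner pred',proj('scene',[S-ex*.02+[0,0,.0115],S+ex*.02]).round(1).tolist())
E
```

```text
peak-seat local mm 0.0 0.8 25.4 f [ 0.  -0.3 -1.6] g 0.20174426824891584 [[-0.0, 0.299, 0.954], [-0.0, 0.954, -0.299], [-1.0, -0.0, -0.0]]
pred peak [[416.7 224.5]] end top near [[470.4 305.6]] window centres [[378.0, 245.2], [391.5, 256.6], [405.6, 268.4], [420.4, 280.9], [436.0, 294.1]]
hook tip, corner pred [[426.4, 227.5], [402.6, 244.9]]
```

Request:
{"name": "servo_tool", "arguments": {"commands": [[[0,0,0,6,0,0,5],[0,0,0,12,0,0,5],[0,0,0,18,0,0,5],[0,0,0,22,0,0,5],[0,0,0,22,0,0,5]]]}}

```text
time: 14.92
position: [0.5077, 0.0602, 0.0665]
tool_rot: [0.238, 1.558, -0.238]
ft_force: [-0.6, -0.2, -1.3]
grip_width: 0.203
```

Request:
{"name": "servo_tool", "arguments": {"commands": [[[0,0,0,1,0,0,5],[0,0,0,2,0,0,5],[0,0,0,2,0,0,5]]]}}

```text
time: 15.3
position: [0.508, 0.0602, 0.065]
tool_rot: [0.238, 1.558, -0.238]
ft_force: [-0.0, 0.3, -1.5]
grip_width: 0.202
```

Request:
{"name": "servo_tool", "arguments": {"commands": [[[0,0,0,1,0,0,5],[0,0,0,2,0,0,5],[0,0,0,2,0,0,5]]]}}

```text
time: 15.68
position: [0.5089, 0.0604, 0.0637]
tool_rot: [0.239, 1.556, -0.238]
ft_force: [-0.6, 0.4, 4.2]
grip_width: 0.199
```

Request:
{"name": "servo_tool", "arguments": {"commands": [[[0,0,0,1,0,0,5],[0,0,0,1,0,0,5]]]}}

```text
time: 15.92
position: [0.5095, 0.0606, 0.0631]
tool_rot: [0.239, 1.555, -0.238]
ft_force: [0.4, -0.8, 7.2]
grip_width: 0.201
```

Contact came at peak height 0.150 m, which is the seat height. I'll ease off the preload and release.

Request:
{"name": "servo_tool", "arguments": {"commands": [[[0,0,0,-1,0,0,5],[0,0,0,-1,0,0,5],[0,0,0,-1,0,0,22],[0,0,0,-1,0,0,30],[0,0,0,-1,0,0,50]]]}}

```text
time: 16.55
position: [0.5074, 0.0601, 0.0624]
tool_rot: [0.238, 1.559, -0.238]
ft_force: [-0.6, 0.6, 0.4]
grip_width: 0.379
```

Request:
{"name": "servo_tool", "arguments": {"commands": [[[0,0,0,0,0,0,60],[0,0,0,0,0,0,60],[0,0,0,0,0,0,60],[0,0,0,0,0,0,60],[0,0,0,0,0,0,60]]]}}

```text
time: 17.18
position: [0.508, 0.0602, 0.0629]
tool_rot: [0.238, 1.558, -0.238]
ft_force: [0.4, -0.5, -0.3]
grip_width: 0.689
```

```bash
python3 look.py k3
```

```text
peak-seat local mm 0.3 0.7 -0.6 f [ 0.4 -0.5 -0.3] g 0.6890496979526851 [[0.0, 0.299, 0.954], [-0.0, 0.954, -0.299], [-1.0, -0.0, 0.0]]
pred peak [[414.2 240.3]] end top near [[466.2 320.5]] window centres [[376.5, 259.1], [389.6, 270.5], [403.4, 282.4], [417.8, 295.0], [433.0, 308.2]]
```

Request:
{"name": "servo_tool", "arguments": {"commands": [[[0,0,0,0,0,0,87],[0,0,0,0,0,0,87],[0,0,0,0,-10,0,87],[0,0,0,0,-25,0,87],[0,0,0,0,-45,0,87]]]}}

```text
time: 17.9
position: [0.4941, 0.016, 0.0629]
tool_rot: [0.238, 1.558, -0.239]
ft_force: [-0.1, 0.3, -0.4]
grip_width: 0.993
```

Request:
{"name": "servo_tool", "arguments": {"commands": [[[0,0,0,0,-30,0,87],[0,0,0,0,-60,0,87],[0,0,0,-20,-100,-10,87],[0,0,0,-50,-150,-20,87],[0,0,0,-80,-190,-20,87]]]}}

```text
time: 18.52
position: [0.4163, -0.1606, 0.1437]
tool_rot: [0.239, 1.558, -0.241]
ft_force: [0.8, -0.8, 0.9]
grip_width: 0.997
```

Request:
{"name": "servo_tool", "arguments": {"commands": [[[0,0,0,0,0,0,87],[0,0,0,0,0,0,87],[0,0,0,0,0,0,87],[0,0,0,0,0,0,87],[0,0,0,0,0,0,87]]]}}

```text
time: 19.15
position: [0.4187, -0.1574, 0.1425]
tool_rot: [0.238, 1.559, -0.237]
ft_force: [0.6, -0.7, 0.2]
grip_width: 1.0
```

Request:
{"name": "servo_tool", "arguments": {"commands": [[[0,0,0,0,0,0,87],[0,0,0,0,0,0,87],[0,0,0,0,0,0,87],[0,0,0,0,0,0,87],[0,0,0,0,0,0,87]]]}}

```text
time: 19.77
position: [0.4187, -0.1581, 0.143]
tool_rot: [0.238, 1.558, -0.238]
ft_force: [-1.1, 0.3, 0.4]
grip_width: 0.998
```

```bash
python3 - <<'E'
from h import *
a=vision.get_image('scene')[:,:,::-1]
for i in range(10): b=vision.get_image('scene')[:,:,::-1]
cv2.imwrite('pics/fin.png',b); print('moved px over .5s',(cv2.absdiff(a,b).max(2)>25).sum(), ctrl.get_state()['time'])
c=cv2.absdiff(b,cv2.imread('pics/scene0.png')).max(2)[215:290,160:280]>40; print('spare change px',c.sum())
E
```

```text
moved px over .5s 738 20.325
spare change px 1967
```

View pics/fin.png

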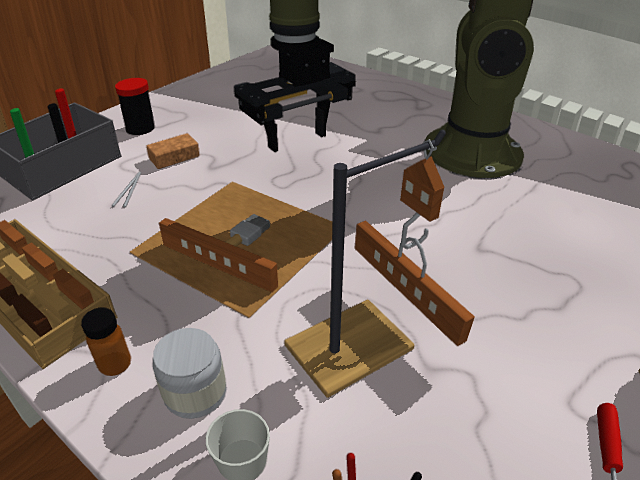

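The board hangs by its loop at about (415,240), and the spare is unchanged at (160..278, 220..290). It still sways a little, so I'll wait before handing in.

```bash
python3 - <<'E'
from h import *
def win(b):
    m=cv2.inRange(cv2.cvtColor(b,cv2.COLOR_BGR2HSV),(0,0,110),(180,70,255)); M=np.zeros_like(m); M[235:320,365:450]=255
    n,_,st,c=cv2.connectedComponentsWithStats(m&M); return [x for x,q in zip(c[1:],st[1:]) if 20<q[4]<120]
for k in range(5):
    a=vision.get_image('scene')[:,:,::-1]
    for i in range(18): b=vision.get_image('scene')
    b=b[:,:,::-1]; print(ctrl.get_state()['time'],(cv2.absdiff(a,b).max(2)>25).sum())
S=np.array([.535,.145,.1495]);a=np.radians(-17.3); ex=np.array([np.cos(a),np.sin(a),0]); ey=np.array([-ex[1],ex[0],0])
for p in win(b):
    o,d=ray('scene',p); f=S+.009*ex; P=o+d*((f-o)@ex)/(d@ex); print(p.round(1),((P-S)@ey*1e3).round(1),P[2].round(4))
E
```

```text
21.275 79
22.225 214
23.175 262
24.125 194
25.075 85
[408.6 243.4] -0.3 0.147
```

```bash
python3 - <<'E'
from h import *
for k in range(4):
    a=vision.get_image('scene')
    for i in range(18): b=vision.get_image('scene')
    print(ctrl.get_state()['time'],(cv2.absdiff(a,b).max(2)>25).sum())
b=b[:,:,::-1].copy(); cv2.imwrite('pics/fin2.png',b)
hsv=cv2.cvtColor(b,cv2.COLOR_BGR2HSV); wood=cv2.inRange(hsv,(3,110,40),(18,255,255)); wood[:215]=0; wood[350:]=0; wood[:,:350]=0; wood[:,480:]=0
cs=cv2.findContours(wood,cv2.RETR_CCOMP,1); S=np.array([.535,.145,.1495]);a=np.radians(-17.3); ex=np.array([np.cos(a),np.sin(a),0]); ey=np.array([-ex[1],ex[0],0])
for c,h in zip(cs[0],cs[1][0]):
    if h[3]>=0 and cv2.contourArea(c)>15:
        p=c[:,0].mean(0); o,d=ray('scene',p); f=S+.009*ex; P=o+d*((f-o)@ex)/(d@ex); print(p.round(1),((P-S)@ey*1e3).round(1),P[2].round(4))
E
```

```text
26.025 17
26.975 100
27.925 131
28.875 117
[364.8 318.1] -74.1 -0.0605
[361.5 309.5] -83.9 -0.0487
[432.  306.6] 58.3 0.0787
[417.3 293.2] 28.9 0.0796
[403.2 280. ] -0.7 0.0814
[389.8 267.2] -29.9 0.0835
[376.9 255.2] -59.5 0.085
```

```bash
python3 - <<'E'
from h import *
t=vision.get_image('top')[:,:,::-1].copy(); s=vision.get_image('scene')[:,:,::-1].copy(); print(ctrl.get_state()['time'])
hs=cv2.cvtColor(t,cv2.COLOR_BGR2HSV); m=cv2.inRange(hs,(3,150,30),(15,255,255)); m[:180]=0;m[330:]=0;m[:,:120]=0;m[:,340:]=0
for c in cv2.findContours(m,0,1)[0]:
    if cv2.contourArea(c)>60:
        r=cv2.minAreaRect(c); B=cv2.boxPoints(r); B=B[np.argsort(B[:,0])]; A,Z=B[:2].mean(0),B[2:].mean(0)
        PA,PZ=plane('top',A,.1035),plane('top',Z,.1035); d=PA-PZ
        print(r,'len',np.linalg.norm(d),'yaw',np.degrees(np.arctan2(-d[0],d[1])),'mid',(PA+PZ)/2)
# roll by yaw hypothesis from scene windows
W=[(432.,306.6),(417.3,293.2),(403.2,280.),(389.8,267.2),(376.9,255.2)]; S=np.array([.535,.145,.1495])
for y in(-14,-16,-17.3,-19,-21,-23):
    a=np.radians(y); ex=np.array([np.cos(a),np.sin(a),0]); ey=np.array([-ex[1],ex[0],0]); Q=[]
    for p in W:
        o,d=ray('scene',p); f=S+.009*ex; P=o+d*((f-o)@ex)/(d@ex); Q.append([(P-S)@ey,P[2]])
    Q=np.array(Q); print(y,'roll',np.degrees(np.polyfit(Q[:,0],Q[:,1],1)[0]).round(2),'span',np.ptp(Q[:,0]).round(4))
E
```

```text
Traceback (most recent call last):
ValueError: 200 camera calls are used up
```

```bash
python3 - <<'E'
from h import *
S=np.array([.535,.145,.1495])
for W in ([(432.,306.6),(417.3,293.2),(403.2,280.),(389.8,267.2),(376.9,255.2)],):
  for y in(-13,-15,-17.3,-19,-21,-23):
    a=np.radians(y); ex=np.array([np.cos(a),np.sin(a),0]); ey=np.array([-ex[1],ex[0],0]); Q=[]
    for p in W:
        o,d=ray('scene',p); f=S+.009*ex; P=o+d*((f-o)@ex)/(d@ex); Q.append([(P-S)@ey,P[2]])
    Q=np.array(Q); print(y,'roll',np.degrees(np.polyfit(Q[:,0],Q[:,1],1)[0]).round(2),'span',np.ptp(Q[:,0]).round(4))
# vertical end edge / end corners from fin2: board wood extreme
b=cv2.imread('pics/fin2.png'); h=cv2.cvtColor(b,cv2.COLOR_BGR2HSV); m=cv2.inRange(h,(3,110,40),(18,255,255)); m[:215]=0;m[350:]=0;m[:,:350]=0;m[:,480:]=0
c=max(cv2.findContours(m,0,1)[0],key=cv2.contourArea); print(cv2.approxPolyDP(c,3,True)[:,0].tolist())
E
```

```text
-13 roll -8.91 span 0.1101
-15 roll -6.3 span 0.1134
-17.3 roll -3.3 span 0.1177
-19 roll -1.08 span 0.1212
-21 roll 1.54 span 0.1257
-23 roll 4.15 span 0.1308
[[357, 224], [356, 248], [457, 345], [466, 340], [473, 316], [425, 273], [421, 278], [421, 270], [402, 253], [398, 257], [398, 249], [368, 222]]
```

```bash
python3 -c "
from bench import ctrl,close_job
s=ctrl.get_state();print(s['time'],s['ft_force']);print(close_job())"
```

```text
28.875 [-0.16844437  0.65816362  0.97250936]
the job is handed in; nothing more can be done
None
```

The looped board now hangs by its loop from the hook under the house. I handed the job in at 28.9 s with the gripper open and clear of everything.

- **Mishap on the way:** during the first carry the board shifted about 35 mm in the grip and tilted about 8°, most likely because its front end brushed the hook tip. I set it down on the bare table, took it again 90 mm from the middle, brought the loop over the tip and lowered it. It met the hook at seat height, with about 7 N upward force on the tool. I then let go and slid the fingers out along the board.
- **Position:** the last pictures show the loop in the hook and the board centred to within about 1 mm.
- **Level:** assuming the stand's yaw of -17.3°, the window squares read about 3° off level. The yaw that best fits their known spacing is about -19°, which gives about 1° off. I could not settle this from the top camera because I had used all 200 camera calls.
- **Sway:** a slight sway was still there at hand-in.
- **Spare board:** it looks unmoved by eye. An image difference against the first picture flagged 1967 pixels in its area. I took these to be shadow and the removed board, but did not check further.

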